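Sort the loudspeaker parts into their trays

TASK

Sort the five loose loudspeaker parts on the mat into the three grey trays: each part goes into the open bay (the half nearer the robot) of the tray whose rear pocket shows a sample of its kind. Set each one down on the tray floor rather than dropping it, standing the same way up as it is now and flat on the floor, not leaning or on top of another. Leave the screwdriver and the jar where they are.

Things in the scene. Friction and masses are not known exactly. Their poses are not given: they have to be found in the camera images.
- driver_a: (All sizes in mm.) Small loudspeaker driver standing cone up on its magnet, 30 high: steel magnet 36 diameter from 0 to 14, black basket rim 50 diameter from 20 to 30 above the underside (grip it by the rim). About 120 g. Origin: centre of the underside, z up. Round, yaw is of no matter.
- driver_b: Small loudspeaker driver standing cone up on its magnet, 30 high: steel magnet 36 diameter from 0 to 14, black basket rim 50 diameter from 20 to 30 above the underside (grip it by the rim). About 120 g. Origin: centre of the underside, z up. Round, yaw is of no matter.
- ring_a: Dark grey ferrite magnet ring lying flat, not magnetised, 45 outer and 20 inner diameter, 14 high, about 80 g. Origin: centre of the underside, z up. Round, yaw is of no matter.
- ring_b: Dark grey ferrite magnet ring lying flat, not magnetised, 45 outer and 20 inner diameter, 14 high, about 80 g. Origin: centre of the underside, z up. Round, yaw is of no matter.
- capacitor: White block-shaped film capacitor, 42 (x) by 22 (y) by 30 high, standing with two wire pins 7 high up on its top. About 45 g. Origin: centre of the underside, z up; the 22 width is the easier grip.
- tray_drivers: Grey tray, fixed; a driver fixed in its rear pocket is the sample. 180 (x) by 130 (y), wall tops 20 and inner floor 4 above the bench, walls 4 thick. Origin: centre of the underside; +x points away from the robot within 7 degrees. Open bay, nearer the robot: x -86 to +24 (centre -31), y -61 to +61; behind a 20 high cross wall the pocket, x +28 to +86. Two parts fit, at y -31 and +31.
- tray_rings: Grey tray, fixed; a ferrite ring fixed in its rear pocket is the sample. 180 (x) by 130 (y), wall tops 20 and inner floor 4 above the bench, walls 4 thick. Origin: centre of the underside; +x points away from the robot within 7 degrees. Open bay, nearer the robot: x -86 to +24 (centre -31), y -61 to +61; behind a 20 high cross wall the pocket, x +28 to +86. Two parts fit, at y -31 and +31.
- tray_capacitors: Grey tray, fixed; a capacitor fixed in its rear pocket is the sample. 180 (x) by 130 (y), wall tops 20 and inner floor 4 above the bench, walls 4 thick. Origin: centre of the underside; +x points away from the robot within 7 degrees. Open bay, nearer the robot: x -86 to +24 (centre -31), y -61 to +61; behind a 20 high cross wall the pocket, x +28 to +86. Takes one part.
- screwdriver: Bystander: screwdriver, 160 long, lying on the bench to the left of the parts. Leave it alone.
- jar: Bystander: closed amber jar, 48 diameter, 50 high, standing to the right of the parts. Leave it alone.
Not all that is in view belongs to the job. Of the things that look like the capacitor, the larger one is meant. Leave any turquoise look-alike of the ring_b alone.

How it is judged (in metres and radians):
At the end, for the whole second after the job is handed in: Both drivers, both rings and the capacitor are each in the open bay of the tray with a sample of their kind: origin within 50 mm of the bay's centre along x and 55 mm along y (the walls leave less), underside within 4 mm of the inner floor, same way up within 0.12 rad, and at rest (under 0.02 m/s) (x of driver_a in the frame of tray_drivers between -0.081 and 0.019 m and y of driver_a in the frame of tray_drivers between -0.055 and 0.055 m and z of driver_a in the frame of tray_drivers between 0.001 and 0.008 m and angle between each of driver_a, driver_b, ring_a, ring_b, capacitor's own z axis and vertical below 0.12 rad and linear speed of each of driver_a, driver_b, ring_a, ring_b, capacitor below 0.02 m/s and x of driver_b in the frame of tray_drivers between -0.081 and 0.019 m and y of driver_b in the frame of tray_drivers between -0.055 and 0.055 m and z of driver_b in the frame of tray_drivers between 0.001 and 0.008 m and x of ring_a in the frame of tray_rings between -0.081 and 0.019 m and y of ring_a in the frame of tray_rings between -0.055 and 0.055 m and z of ring_a in the frame of tray_rings between 0.001 and 0.008 m and x of ring_b in the frame of tray_rings between -0.081 and 0.019 m and y of ring_b in the frame of tray_rings between -0.055 and 0.055 m and z of ring_b in the frame of tray_rings between 0.001 and 0.008 m and x of capacitor in the frame of tray_capacitors between -0.081 and 0.019 m and y of capacitor in the frame of tray_capacitors between -0.055 and 0.055 m and z of capacitor in the frame of tray_capacitors between 0.001 and 0.008 m); the robot touches nothing.
It fails at once if a part is dropped: out of the fingers with its underside more than 45 mm above the bench ((height (world z) of driver_a above 0.045 m and contact force between driver_a and the fingers below 0.05 N) or (height (world z) of driver_b above 0.045 m and contact force between driver_b and the fingers below 0.05 N) or (height (world z) of ring_a above 0.045 m and contact force between ring_a and the fingers below 0.05 N) or (height (world z) of ring_b above 0.045 m and contact force between ring_b and the fingers below 0.05 N) or (height (world z) of capacitor above 0.045 m and contact force between capacitor and the fingers below 0.05 N)).
It fails at once if the screwdriver or the jar is moved more than 20 mm (distance of any of screwdriver, jar from where it was at the start of the episode above 0.02 m).
It also fails if it takes over 112 s, if anything falls off the work surface, if the arm or the gripper's body presses on something with over 40 N, if the wrist force passes 120 N, or if a joint passes its speed limit or range.

ROBOT

A 6-joint arm with a two-finger parallel gripper is mounted at the origin on the work surface. World frame = base frame: x ahead of the robot, y to its left, z up, the work surface at z = 0. Lengths are in mm, angles in rad, forces in N, time in s.
With the tool pointing down it reaches from about 275 to 1000 mm from the base axis. Payload 8.4 kg.
Tool frame: the origin (TCP) lies on the centre line of the jaws, within the pads' length; the fingertips stand 25 mm ahead of it and the grasp point (between the pads) lies 6 mm ahead of it; z points along the fingers, y is the line along which they close (so a half turn about z gives the same grasp; the last joint's range is limited). The gripper opens to 85 mm and grips with 20 to 120 N. Pads are 22 mm wide; open, the fingers measure 114 mm over their backs; the gripper's body (76 mm by 85 mm) begins 54 mm behind the grasp point. The pads swing forward as they close: fully open they stand 13 mm farther back than shut.
Start: joints at [-1.107, 0.353, 1.633, -0, 1.155, -0.002], TCP at [280.71, -558.417, 228.081] pointing down, gripper open.
Joint ranges: [-2.63, 2.63], [-0.92, 2.1], [0.06, 2.66], [-1.3, 4.44], [0, 2.69], [-3.02, 3.02]. Speed limits (rad/s): [2.22, 2.22, 2.79, 3.14, 3.14, 3.14].

INTERFACE

Orientations are given as [roll, pitch, yaw] about the fixed x, y, z axes, in that order (R = Rz(yaw) Ry(pitch) Rx(roll)).
In Python, from rig import r gives the robot as it stands.
- The arm moves only by the shell command python3 -m jog 'ROWS' [FORCE]. ROWS is JSON, a list of rows, each a list of 3 entries, a list of its own where there are three numbers: the turn, a rotation vector about the tool's x, y, z in rad, then the shift along the tool's x, y, z in m, then the opening, from -1 (shut) to 1 (fully open). In form: [[[rx, ry, rz], [x, y, z], gripper], ...]. A call has 1 to 12 rows; each row shifts and turns the commanded pose from where the row before left it, along the tool's axes as they then stand; what a row does not reach is not made up. A row lasts 1/10 s, in which the tool goes at most 50 mm and 8.59 degrees, less where a joint would pass 70% of its speed; a pose out of reach is approached as far as the arm can. A call with a gripper value outside its range is refused whole. The fingers move at their own pace and stop on an object; FORCE is the grip in N (left out, the last holds). Time passes only in rows, so rows that do not move let the fingers close. It gives the time, the measured TCP pose, the force, the opening and the grip force at its end, in the units of the state.
- r.sense(): the state, without advancing time (a new reading comes with each control period).
- r.grab_frame(name): name is "scene" or "top"; returns the picture (400x640x3 uint8, red, green, blue); there is no depth.
- r.camera_params(name): a dict with "fx", "fy", "cx", "cy" (pixels), "rvec" (rotation vector, rad) and "tvec" (3), from world to camera coordinates, as OpenCV has them. Camera axes: x right, y down, z forward; pixel columns grow to the right and rows downward; lengths in mm; the calibration is good to about 2 mm. A picture is of the moment at which its call begins. camera_params takes no time and is no camera call.
- r.sign_off(): hands the job in; it is judged then, once.
The state is a dict: "clock": time; "qpos": joint angles; "qvel": joint speeds; "joint_efforts": joint torques, N m; "eef_pos": TCP position; "tcp_rot": TCP orientation; "contact_force": force on the tool from outside, world axes, zero at the start; "wrist_torque": the same for the moment, N m; "opening": opening from 0.0 (shut) to 1.0 (fully open); "grasp_force": force on a finger pad.
Only numpy, scipy, OpenCV 4.12 (cv2) and the standard library are available. Lean on these libraries where they do the work, as an engineer would, in place of code of your own. Each camera call takes 0.05 s, during which the arm holds its last target. There are 200 camera calls.

## Working session

There is one attempt and no reset: what is moved stays moved. The work goes in short steps, Python scripts to look and compute and a shell command to move; the robot and the scene stay as the last step left them, time stands still between calls to the robot, and variables do not carry over. Pictures are saved under pics/ and viewed, at most 14 in all, crops included, and the job is handed in when it is done.

```bash
mkdir -p pics; python3 - <<'E'
from rig import r
import cv2
s=r.sense();print(s)
for n in("scene","top"):
    print(n,r.camera_params(n)); cv2.imwrite(f"pics/{n}0.png",cv2.cvtColor(r.grab_frame(n),cv2.COLOR_RGB2BGR))
E
```

```text
{'clock': 0.0, 'qpos': array([-1.10738907e+00,  3.53677156e-01,  1.63418063e+00, -2.00231724e-06,
        1.15520557e+00, -2.39454601e-03]), 'qvel': array([ 1.70121697e-03,  5.34695964e-04,  2.04329786e-04,  1.17923618e-04,
       -8.99552625e-05,  6.32445793e-04]), 'joint_efforts': array([ 3.03905501e-03, -6.05252123e+01, -3.42064583e+01,  2.77534718e-04,
        9.29054775e-03,  3.63803174e-07]), 'eef_pos': array([ 280.48552543, -557.95399547,  227.32368385]), 'tcp_rot': array([-3.14012195e+00, -1.69099019e-06,  4.65802609e-01]), 'contact_force': array([-0.7328044 ,  0.58447405, -0.12685024]), 'wrist_torque': array([ 0.03345524,  0.02803623, -0.03044649]), 'grasp_force': 0.0, 'opening': 1.0040797528562257}
scene {'fx': 392.7091281447153, 'fy': 392.7091281447153, 'cx': 324.5383755681106, 'cy': 200.91110750832746, 'rvec': array([ 0.77370126,  2.65761113, -1.0198357 ]), 'tvec': array([ 470.99033077, -191.56505271, 1203.57736357])}
top {'fx': 406.3724905373878, 'fy': 406.3724905373878, 'cx': 322.26191638060703, 'cy': 203.2514170010237, 'rvec': array([ 2.17029135, -2.11979997,  0.11663118]), 'tvec': array([  -8.13723797,  535.62162397, 1002.03235277])}
```

View pics/top0.png

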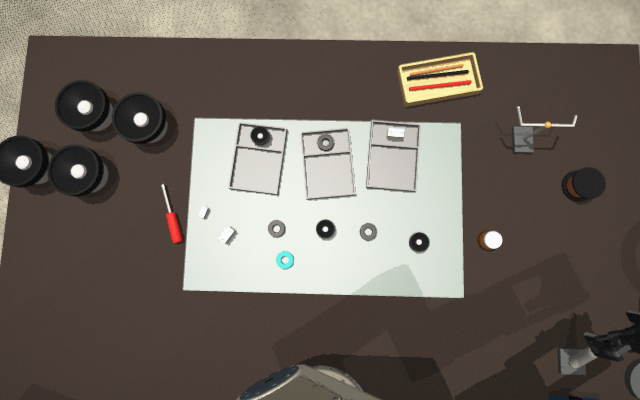

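View pics/scene0.png

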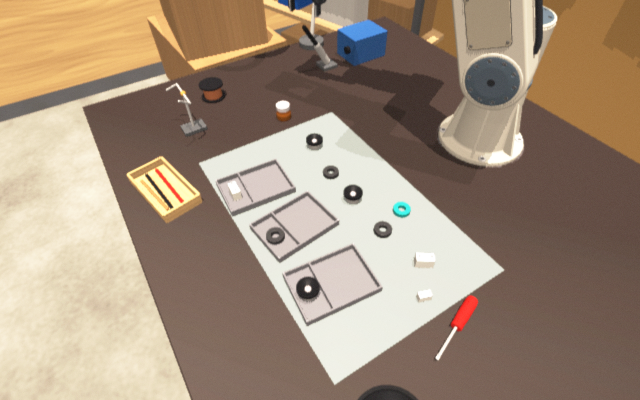

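The top view shows:
- **Trays (sample in the rear pocket):** drivers at (258,159), rings at (329,164), capacitors at (393,157).
- **Drivers:** (325,229) and (419,242).
- **Dark rings:** (277,229) and (368,232). The turquoise ring at (285,260) is the look-alike to leave.
- **White blocks:** (227,236) is larger and (204,212) is smaller, so the capacitor is the one at (227,236). I'll confirm that in a crop.

```bash
cat > h.py <<'E'
import numpy as np,cv2
from rig import r
def cam(n):
    p=r.camera_params(n);K=np.array([[p['fx'],0,p['cx']],[0,p['fy'],p['cy']],[0,0,1.]])
    return K,np.array(p['rvec']),np.array(p['tvec'])
def back(n,uv,z):
    K,rv,t=cam(n);R=cv2.Rodrigues(rv)[0];c=-R.T@t
    d=R.T@np.linalg.solve(K,[uv[0],uv[1],1.]);return (c+d*(z-c[2])/d[2])[:2]
def proj(n,P):
    K,rv,t=cam(n);return cv2.projectPoints(np.array(P,float).reshape(-1,1,3),rv,t,K,None)[0][:,0]
E
python3 - <<'E'
from h import *
top=cv2.imread("pics/top0.png");sc=cv2.imread("pics/scene0.png")
cv2.imwrite("pics/crop_top.png",cv2.resize(top[195:275,190:300],None,fx=7,fy=7,interpolation=cv2.INTER_CUBIC))
def comps(im,mask,roi):
    m=np.zeros(im.shape[:2],np.uint8);x0,y0,x1,y1=roi;m[y0:y1,x0:x1]=mask[y0:y1,x0:x1]
    n,l,st,c=cv2.connectedComponentsWithStats(m);return [(st[i],c[i],l==i) for i in range(1,n) if st[i][4]>20]
g=top.max(2)
print("top dark")
for st,c,l in comps(top,(g<125).astype(np.uint8),(192,203,455,272)):
    (h,)=[cv2.convexHull(np.argwhere(l)[:,::-1].astype(np.float32))]
    e=cv2.minEnclosingCircle(h)
    print(st,c.round(1),np.round(e[0],1),round(e[1],1),"z30",back("top",e[0],30).round(),"z14",back("top",e[0],14).round())
print("top white")
for st,c,l in comps(top,(top.min(2)>228).astype(np.uint8),(192,203,300,255)): print(st,c.round(1),cv2.minAreaRect(np.argwhere(l)[:,::-1].astype(np.float32)),back("top",c,30).round())
print("scene dark")
for st,c,l in comps(sc,(sc.max(2)<100).astype(np.uint8),(300,128,400,245)):
    print(st,c.round(1),"z25",back("scene",c,25).round(),"z10",back("scene",c,10).round())
for p in [(227,236),(204,212)]:
    print(top[p[1]-3:p[1]+4:3,p[0]-12:p[0]+13:2].min(2))
E
```

```text
top dark
[204 209   6  10  25] [206.4 213.4] [206.  213.5] 4.9 z30 [503. 302.] z14 [505. 307.]
[316 220  20  19 263] [325.3 229. ] [325.3 228.8] 9.7 z30 [471.  -5.] z14 [472.  -5.]
[360 223  17  18 115] [368.8 231.1] [367.8 231.5] 8.5 z30 [ 467. -112.] z14 [ 468. -114.]
[226 230  10  14  32] [230.7 236.8] [230.5 236.5] 7.4 z30 [446. 236.] z14 [446. 240.]
[409 232  20  20 288] [418.7 242. ] [418.7 242. ] 10.1 z30 [ 443. -241.] z14 [ 444. -244.]
top white
[ 192  203  108   52 4674] [248.4 227.6] ((245.5, 228.5), (51.0, 107.0), 90.0) [469. 192.]
scene dark
[ 351  128   49   38 1011] [382.  142.3] z25 [ 279. -122.] z10 [ 267. -136.]
[307 134  15  12 129] [314.  139.7] z25 [ 441. -241.] z10 [ 432. -257.]
[325 167  11   6  32] [330.  169.4] z25 [ 471. -108.] z10 [ 462. -122.]
[324 173  14   6  46] [330.5 175.8] z25 [483. -86.] z10 [475. -99.]
[344 186  18  15 194] [352.5 192.7] z25 [469.  -3.] z10 [460. -14.]
[378 223  10   7  31] [383.  225.9] z25 [470. 127.] z10 [461. 118.]
[374 229  17   9  51] [381.3 234.1] z25 [489. 144.] z10 [480. 136.]
[[232 232 232 239 250 250 250 250 246  97 118 149 236]
 [231 232 241 250 250 250 250 233  96 121 174 235 235]
 [232 231 246 245 237 250 229  98 120 175 234 235 234]]
[[229 229 228 229 235 250 238 242  99 206 231 231 232]
 [229 228 229 230 250 250 249  91 110 190 232 232 232]
 [228 228 229 233 246 250 230 101 169 231 232 232 232]]
```

View pics/crop_top.png

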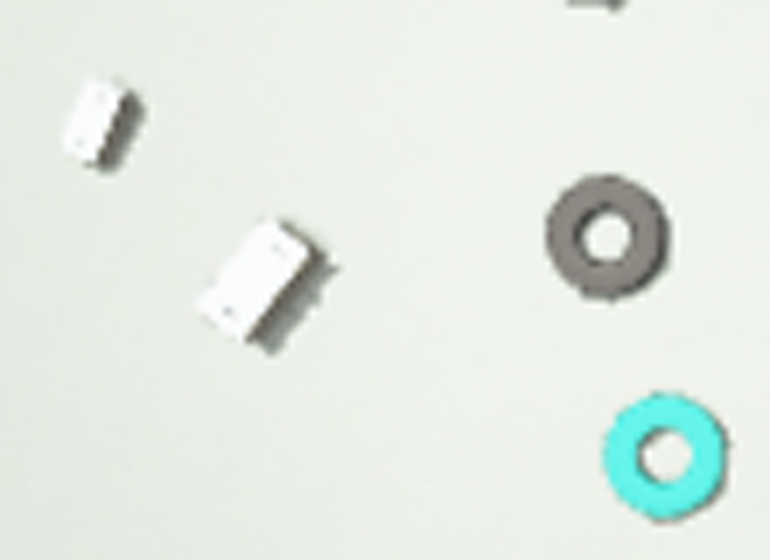

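The crop confirms it: the block at (227,235) is the larger capacitor, the one at (204,212) is the smaller decoy, the grey ring is at (276,228) and the turquoise one at (285,260). Next I fit the trays and parts and overlay the result.

```bash
cat > fit.py <<'E'
from h import *
from scipy.optimize import minimize
top=cv2.imread("pics/top0.png");g=cv2.cvtColor(top,cv2.COLOR_BGR2GRAY).astype(np.float32)
gb=cv2.GaussianBlur(g,(0,0),1.0)
def samp(P,im=gb): 
    q=proj("top",P).astype(np.float32);return cv2.remap(im,q[:,:1],q[:,1:],cv2.INTER_LINEAR)[:,0]
def T(p,L):
    c,s=np.cos(p[2]),np.sin(p[2]);return np.c_[p[0]+c*L[:,0]-s*L[:,1],p[1]+s*L[:,0]+c*L[:,1],L[:,2]]
t=np.linspace(0,1,60)[:,None]
seg=lambda a,b,z:np.c_[np.array(a)*(1-t)+np.array(b)*t,np.full(60,z)]
tray=np.vstack([seg(a,b,20.) for a,b in [((-88,-63),(88,-63)),((-88,63),(88,63)),((-88,-63),(-88,63)),((88,-63),(88,63)),((26,-63),(26,63))]])
def best(f,p0s):
    return min((minimize(f,p0,method="Nelder-Mead",options=dict(initial_simplex=np.array(p0)+np.vstack([np.zeros(3),np.diag([8,8,.05])]))) for p0 in p0s),key=lambda o:o.fun)
out=[];vis=cv2.resize(top[105:275,185:445],None,fx=3,fy=3,interpolation=cv2.INTER_CUBIC)
def draw(P,col):
    for u,v in ((proj("top",P)-[185,105]+.5)*3-.5).astype(int): cv2.circle(vis,(u,v),0,col,-1)
for n,uv in [("drivers",(258,160)),("rings",(329,164)),("caps",(393,157))]:
    x,y=back("top",uv,20)
    o=best(lambda p:samp(T(p,tray)).mean(),[(x,y,a) for a in(-.1,-.05,0,.05,.1)])
    p=o.x;print("tray",n,p.round(3),round(o.fun,1)); draw(T(p,tray),(0,0,255))
    for s in(-31,0,31): print("   slot",s,T(p,np.array([[-31,s,0.]]))[0,:2].round())
# parts: circle edges, contrast outside-inside
a=np.linspace(0,2*np.pi,90)
ci=lambda R,z:np.c_[R*np.cos(a),R*np.sin(a),np.full(90,z)]
for n,uv,R,z in [("drvL",(325.3,229),25,30.),("drvR",(418.7,242),25,30.),("ringL",(276.4,228.5),22.5,14.),("ringR",(368.2,231.7),22.5,14.)]:
    x,y=back("top",uv,z)
    def f(p): return samp(T([p[0],p[1],0],ci(R-3,z))).mean()-samp(T([p[0],p[1],0],ci(R+3,z))).mean()
    o=minimize(f,(x,y),method="Nelder-Mead",options=dict(initial_simplex=[(x,y),(x+5,y),(x,y+5)]));p=[*o.x,0]
    print(n,o.x.round(1),round(o.fun)); draw(T(p,ci(R,z)),(0,0,255))
rect=lambda d:np.vstack([seg(u,v,30.) for u,v in [((-21-d,-11-d),(21+d,-11-d)),((21+d,-11-d),(21+d,11+d)),((21+d,11+d),(-21-d,11+d)),((-21-d,11+d),(-21-d,-11-d))]])
x,y=back("top",(226.6,234.3),30)
o=best(lambda p:samp(T(p,rect(3)),g).mean()-samp(T(p,rect(-2)),g).mean(),[(x,y,b) for b in np.arange(-1.2,0,.2)])
print("cap",(x,y),o.x.round(3),o.fun,"corner check",[back("top",((u+.5)/7-.5+190,(v+.5)/7-.5+195),30).round() for u,v in [(275,218),(313,252),(248,340),(200,303)]])
draw(T(o.x,rect(0)),(0,0,255)); cv2.imwrite("pics/fit.png",vis)
E
python3 fit.py
```

```text
tray drivers [ 6.51274e+02  1.75233e+02 -1.03000e-01] 133.3
   slot -31 [617. 148.]
   slot 0 [620. 178.]
   slot 31 [624. 209.]
tray rings [ 6.41632e+02 -8.21600e+00  1.12000e-01] 155.4
   slot -31 [614. -42.]
   slot 0 [611. -12.]
   slot 31 [607.  19.]
tray caps [ 6.65769e+02 -1.75355e+02 -6.80000e-02] 141.2
   slot -31 [ 633. -204.]
   slot 0 [ 635. -173.]
   slot 31 [ 637. -142.]
drvL [470.6  -5. ] -120
drvR [ 443.4 -241. ] -119
ringL [469.8 121.5] -77
ringR [ 467.6 -114.3] -79Traceback (most recent call last):
  File "fit.py", line 32, in <module>
    o=best(lambda p:samp(T(p,rect(3)),g).mean()-samp(T(p,rect(-2)),g).mean(),[(x,y,b) for b in np.arange(-1.2,0,.2)])
  File "fit.py", line 13, in best
    return min((minimize(f,p0,method="Nelder-Mead",options=dict(initial_simplex=np.array(p0)+np.vstack([np.zeros(3),np.diag([8,8,.05])]))) for p0 in p0s),key=lambda o:o.fun)
  File "fit.py", line 13, in <genexpr>
    return min((minimize(f,p0,method="Nelder-Mead",options=dict(initial_simplex=np.array(p0)+np.vstack([np.zeros(3),np.diag([8,8,.05])]))) for p0 in p0s),key=lambda o:o.fun)
 
[... 292 characters left out ...]
opy(x), *(wrapper_args + args))
  File "fit.py", line 32, in <lambda>
    o=best(lambda p:samp(T(p,rect(3)),g).mean()-samp(T(p,rect(-2)),g).mean(),[(x,y,b) for b in np.arange(-1.2,0,.2)])
                    ~~~~^^^^^^^^^^^^^^^^
  File "fit.py", line 6, in samp
    q=proj("top",P).astype(np.float32);return cv2.remap(im,q[:,:1],q[:,1:],cv2.INTER_LINEAR)[:,0]
      ~~~~^^^^^^^^^
  File "h.py", line 10, in proj
    K,rv,t=cam(n);return cv2.projectPoints(np.array(P,float).reshape(-1,1,3),rv,t,K,None)[0][:,0]
           ~~~^^^
  File "h.py", line 4, in cam
    p=r.camera_params(n);K=np.array([[p['fx'],0,p['cx']],[0,p['fy'],p['cy']],[0,0,1.]])
ValueError: time passes only in moves, steps and waits
```

```bash
sed -i 's/^def cam/import functools\n@functools.cache\ndef cam/' h.py; python3 fit.py | tail -1
```

```text
cap (np.float64(451.0554383864801), np.float64(246.3569524207448)) [450.167 250.062  -0.665] -48.551971435546875 corner check [array([473., 242.]), array([461., 227.]), array([429., 249.]), array([442., 267.])]
```

View pics/fit.png

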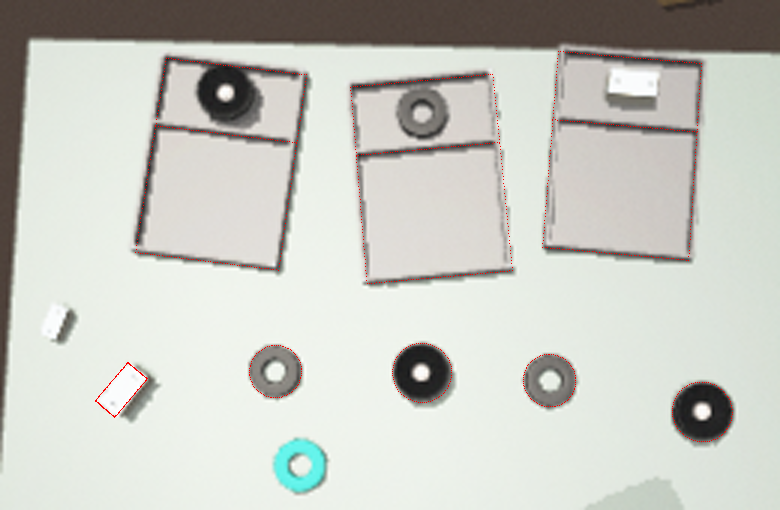

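```bash
python3 -m jog '[[[0,0,-0.14],[0,0,0],0.4],[[0,0,-0.14],[0,0,0],0.4],[[0,0,-0.14],[0,0,0],0.4],[[0,0,-0.14],[0,0,0],0.4],[[0,0,-0.14],[0,0,0],0.4],[[0,0,-0.14],[0,0,0],0.4],[[0,0,-0.14],[0,0,0],0.4],[[0,0,-0.125],[0,0,0],0.4]]' 40
```

```text
clock: 0.9
eef_pos: [280.6, -558.1, 227.7]
tcp_rot: [-3.141, -0.001, 1.576]
contact_force: [0.6, -0.2, 0.3]
opening: 0.702
grasp_force: 0.0
```

The overlays sit on the parts and trays. First the right driver at (443,-241).

```bash
python3 -m jog '[[[0,0,0],[0.0396,0.0204,0],0.5],[[0,0,0],[0.0396,0.0204,0],0.5],[[0,0,0],[0.0396,0.0204,0],0.5],[[0,0,0],[0.0396,0.0204,0],0.5],[[0,0,0],[0.0396,0.0204,0],0.5],[[0,0,0],[0.0396,0.0204,0],0.5],[[0,0,0],[0.0396,0.0204,0.04],0.5],[[0,0,0],[0.0396,0.0204,0.04],0.5],[[0,0,0],[0,0,0.03],0.5],[[0,0,0],[0,0,0],0.5],[[0,0,0],[0,0,0],0.5]]' 40
python3 - <<'E'
from h import *
cv2.imwrite("pics/a.png",cv2.cvtColor(r.grab_frame("scene"),cv2.COLOR_RGB2BGR)[90:250,230:480])
E
```

```text
clock: 2.0
eef_pos: [437.0, -254.8, 131.4]
tcp_rot: [-3.14, -0.0, 1.571]
contact_force: [0.7, -1.0, 0.4]
opening: 0.751
grasp_force: 0.0
```

```bash
python3 -m jog '[[[0,0,0],[0.0138,0.0064,0.02],0.5],[[0,0,0],[0,0,0.02],0.5],[[0,0,0],[0,0,0],0.5],[[0,0,0],[0,0,0],0.5]]'
```

```text
clock: 2.45
eef_pos: [444.0, -241.9, 92.6]
tcp_rot: [3.14, 0.001, 1.57]
contact_force: [-0.6, 0.4, 0.4]
opening: 0.755
grasp_force: 0.0
```

```bash
python3 -m jog '[[[0,0,0],[0,0,0.025],0.5],[[0,0,0],[0,0,0.025],0.5],[[0,0,0],[0,0,0.011],0.5],[[0,0,0],[0,0,0],0.5],[[0,0,0],[0,0,0],-0.5],[[0,0,0],[0,0,0],-0.5],[[0,0,0],[0,0,0],-0.5],[[0,0,0],[0,0,0],-0.5],[[0,0,0],[0,0,0],-0.5],[[0,0,0],[0,0,0],-0.5]]' 40
```

```text
clock: 3.45
eef_pos: [443.6, -240.9, 30.4]
tcp_rot: [3.142, 0.0, 1.571]
contact_force: [0.6, -0.5, -0.5]
opening: 0.247
grasp_force: 0.0
```

```bash
python3 - <<'E'
from h import *
a=cv2.cvtColor(r.grab_frame("scene"),cv2.COLOR_RGB2BGR)[80:200,250:410]
b=cv2.cvtColor(r.grab_frame("top"),cv2.COLOR_RGB2BGR)[190:310,340:500]
cv2.imwrite("pics/b.png",cv2.resize(np.vstack([a,b]),None,fx=2.5,fy=2.5,interpolation=cv2.INTER_CUBIC))
E
```

```text
(no output)
```

View pics/b.png

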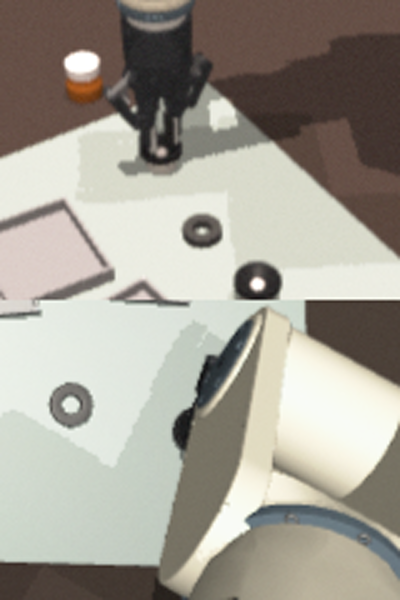

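The driver has not moved, at about (414,242) in the top view, and the fingers read 21 mm with no force. I'll close further to see whether anything is between them.

```bash
python3 -m jog '[[[0,0,0],[0,0,0],-1],[[0,0,0],[0,0,0],-1],[[0,0,0],[0,0,0],-1],[[0,0,0],[0,0,0],-1]]' 40
python3 - <<'E'
from h import *
print(proj("scene",[[443.4,-241,0],[443.4,-241,30],[468,-241,25],[418,-241,25],[443,-241,55]]).round(1))
s=r.sense();print(s['qpos'],s['eef_pos'])
a=cv2.cvtColor(r.grab_frame("scene"),cv2.COLOR_RGB2BGR)[85:165,260:360]
cv2.imwrite("pics/c.png",cv2.resize(a,None,fx=7,fy=7,interpolation=cv2.INTER_CUBIC))
E
```

```text
clock: 3.95
eef_pos: [443.6, -240.9, 30.2]
tcp_rot: [-3.142, -0.0, 1.571]
contact_force: [-0.4, 0.0, 0.5]
opening: -0.0
grasp_force: 0.0
[[313.7 146.5]
 [313.5 138.7]
 [306.4 142.9]
 [320.8 137. ]
 [313.3 131.9]]
[-5.00456340e-01  4.56382550e-01  2.03092735e+00  2.69635717e-05
  6.54360543e-01 -5.00439746e-01] [ 443.56672339 -240.86836123   30.23444775]
```

View pics/c.png

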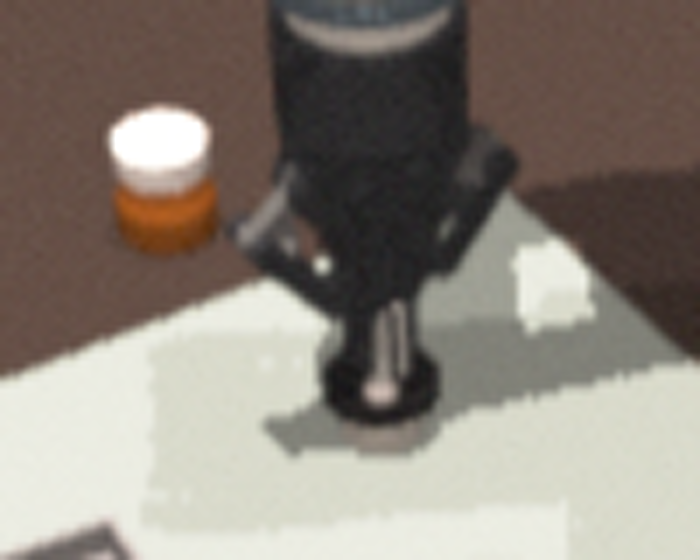

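The fingertips actually stop at about rim height, (313.6,140) in the full picture. So the tips stand about 25 mm higher than the z reading implies. I'll raise, open, go lower in small steps while watching the force, and close again.

```bash
python3 -m jog '[[[0,0,0],[0,0,-0.02],-1],[[0,0,0],[0,0,-0.02],0.5],[[0,0,0],[0,0,0],0.5],[[0,0,0],[0,0,0],0.5],[[0,0,0],[0,0,0],0.5],[[0,0,0],[0,0,0],0.5],[[0,0,0],[0,0,0],0.5],[[0,0,0],[0,0,0.02],0.5],[[0,0,0],[0,0,0.02],0.5],[[0,0,0],[0,0,0.005],0.5],[[0,0,0],[0,0,0],0.5]]'
python3 -m jog '[[[0,0,0],[0,0,0.005],0.5],[[0,0,0],[0,0,0],0.5]]'
python3 -m jog '[[[0,0,0],[0,0,0.005],0.5],[[0,0,0],[0,0,0],0.5]]'
```

```text
clock: 5.1
eef_pos: [442.9, -240.5, 24.5]
tcp_rot: [-3.14, -0.001, 1.571]
contact_force: [-0.3, 0.1, 0.3]
opening: 0.752
grasp_force: 0.0
clock: 5.3
eef_pos: [443.8, -241.0, 20.4]
tcp_rot: [3.141, 0.0, 1.571]
contact_force: [-0.4, 0.7, 0.0]
opening: 0.751
grasp_force: 0.0
clock: 5.5
eef_pos: [443.5, -240.8, 15.1]
tcp_rot: [-3.142, -0.0, 1.571]
contact_force: [0.4, -0.1, 0.5]
opening: 0.749
grasp_force: 0.0
```

```bash
python3 -m jog '[[[0,0,0],[0,0,0.005],0.5],[[0,0,0],[0,0,0],0.5],[[0,0,0],[0,0,0],0],[[0,0,0],[0,0,0],-0.2],[[0,0,0],[0,0,0],-0.2],[[0,0,0],[0,0,0],-0.2],[[0,0,0],[0,0,0],-0.2]]' 40
python3 - <<'E'
from h import *
a=cv2.cvtColor(r.grab_frame("scene"),cv2.COLOR_RGB2BGR)[85:165,260:360]
cv2.imwrite("pics/d.png",cv2.resize(a,None,fx=7,fy=7,interpolation=cv2.INTER_CUBIC))
E
```

```text
clock: 6.2
eef_pos: [443.4, -240.8, 10.5]
tcp_rot: [-3.141, -0.0, 1.571]
contact_force: [-1.7, 0.7, 5.1]
opening: 0.564
grasp_force: 40.6
```

View pics/d.png

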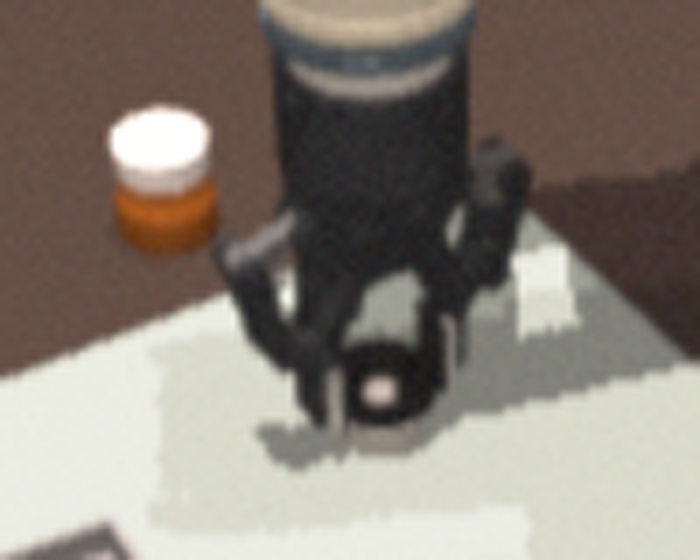

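Gripped: width about 48 mm with 40 N, and the pads are on the rim. Lift and carry to the drivers tray.

```bash
python3 -m jog '[[[0,0,0],[0,0,-0.01],-0.2],[[0,0,0],[0,0,-0.03],-0.2],[[0,0,0],[0,0,-0.03],-0.2],[[0,0,0],[0,0,0],-0.2]]' 60 && python3 -m jog '[[[0,0,0],[0.0324,0.0145,0],-0.2],[[0,0,0],[0.0324,0.0145,0],-0.2],[[0,0,0],[0.0324,0.0145,0],-0.2],[[0,0,0],[0.0324,0.0145,0],-0.2],[[0,0,0],[0.0324,0.0145,0],-0.2],[[0,0,0],[0.0324,0.0145,0],-0.2],[[0,0,0],[0.0324,0.0145,0],-0.2],[[0,0,0],[0.0324,0.0145,0],-0.2],[[0,0,0],[0.0324,0.0145,0],-0.2],[[0,0,0],[0.0324,0.0145,0],-0.2],[[0,0,0],[0.0324,0.0145,0],-0.2],[[0,0,0],[0.0324,0.0145,0],-0.2]]' && python3 -m jog '[[[0,0,0.1],[0,0,0],-0.2],[[0,0,0],[0,0,0],-0.2],[[0,0,0],[0,0,0],-0.2]]'
python3 -c "
from h import *
cv2.imwrite('pics/e0.png',cv2.cvtColor(r.grab_frame('scene'),cv2.COLOR_RGB2BGR))"
```

```text
clock: 6.65
eef_pos: [445.9, -242.1, 83.9]
tcp_rot: [3.136, 0.003, 1.571]
contact_force: [0.6, 0.4, -1.0]
opening: 0.555
grasp_force: 62.2
clock: 7.85
eef_pos: [617.6, 149.3, 79.6]
tcp_rot: [-3.141, 0.0, 1.571]
contact_force: [0.6, -0.1, -1.5]
opening: 0.556
grasp_force: 62.2
clock: 8.15
eef_pos: [616.8, 147.5, 79.6]
tcp_rot: [-3.14, 0.001, 1.473]
contact_force: [-0.2, -0.3, -1.3]
opening: 0.558
grasp_force: 62.3
```

```bash
python3 -m jog '[[[0,0,0],[0,0,0.02],-0.2],[[0,0,0],[0,0,0.02],-0.2],[[0,0,0],[0,0,0.02],-0.2],[[0,0,0],[0,0,0.002],-0.2],[[0,0,0],[0,0,0],-0.2],[[0,0,0],[0,0,0],-0.2]]' && python3 -m jog '[[[0,0,0],[0,0,0.002],-0.2],[[0,0,0],[0,0,0],-0.2]]' && python3 -m jog '[[[0,0,0],[0,0,0.001],-0.2],[[0,0,0],[0,0,0],-0.2]]'
```

```text
clock: 8.8
eef_pos: [618.3, 147.7, 19.3]
tcp_rot: [3.14, -0.0, 1.471]
contact_force: [-1.1, 0.1, -1.1]
opening: 0.557
grasp_force: 62.3
clock: 9.0
eef_pos: [618.0, 148.0, 16.9]
tcp_rot: [3.141, -0.0, 1.471]
contact_force: [1.2, -1.1, -1.7]
opening: 0.554
grasp_force: 62.3
clock: 9.2
eef_pos: [617.6, 148.0, 15.4]
tcp_rot: [3.141, -0.0, 1.471]
contact_force: [-0.2, 0.2, -2.3]
opening: 0.557
grasp_force: 62.3
```

```bash
python3 -m jog '[[[0,0,0],[0,0,0.001],-0.2],[[0,0,0],[0,0,0],-0.2]]' && python3 -m jog '[[[0,0,0],[0,0,0.001],-0.2],[[0,0,0],[0,0,0],-0.2]]'
```

```text
clock: 9.4
eef_pos: [617.7, 148.0, 14.7]
tcp_rot: [3.141, -0.0, 1.471]
contact_force: [-1.1, 0.3, 4.4]
opening: 0.555
grasp_force: 63.0
clock: 9.6
eef_pos: [617.8, 148.0, 14.7]
tcp_rot: [3.141, -0.0, 1.471]
contact_force: [-4.3, 0.4, 14.6]
opening: 0.559
grasp_force: 63.9
```

Floor felt at a reading of 14.7. I'll release and go on to the other driver at (470.6,-5).

```bash
python3 -m jog '[[[0,0,0],[0,0,-0.001],0.35],[[0,0,0],[0,0,0],0.35],[[0,0,0],[0,0,0],0.35],[[0,0,0],[0,0,0],0.35],[[0,0,0],[0,0,-0.015],0.35],[[0,0,0],[0,0,-0.025],0.5],[[0,0,-0.1],[0,0,-0.03],0.5]]' 40 && python3 -m jog '[[[0,0,0],[-0.0255,-0.0245,0],0.5],[[0,0,0],[-0.0255,-0.0245,0],0.5],[[0,0,0],[-0.0255,-0.0245,0],0.5],[[0,0,0],[-0.0255,-0.0245,0],0.5],[[0,0,0],[-0.0255,-0.0245,0],0.5],[[0,0,0],[-0.0255,-0.0245,0],0.5],[[0,0,0],[0,0,0],0.5],[[0,0,0],[0,0,0],0.5]]'
python3 -c "
from h import *
t=cv2.cvtColor(r.grab_frame('top'),cv2.COLOR_RGB2BGR);cv2.imwrite('pics/e1.png',t)
print([back('top',np.argwhere(t[145:198,232:285].max(2)<70).mean(0)[::-1]+[232,145],34)])"
```

```text
clock: 10.3
eef_pos: [616.9, 147.8, 85.0]
tcp_rot: [-3.14, 0.0, 1.571]
contact_force: [0.9, 1.1, -0.8]
opening: 0.752
grasp_force: 0.0
clock: 11.1
eef_pos: [471.1, -5.5, 85.3]
tcp_rot: [3.14, -0.0, 1.569]
contact_force: [-0.1, 1.0, -0.3]
opening: 0.752
grasp_force: 0.0
[array([619.86537547, 151.7003367 ])]
```

```bash
python3 -m jog '[[[0,0,0],[0,0,0.025],0.5],[[0,0,0],[0,0,0.025],0.5],[[0,0,0],[0,0,0.017],0.5],[[0,0,0],[0,0,0.007],0.5],[[0,0,0],[0,0,0],0.5],[[0,0,0],[0,0,0],0],[[0,0,0],[0,0,0],-0.2],[[0,0,0],[0,0,0],-0.2],[[0,0,0],[0,0,0],-0.2],[[0,0,0],[0,0,0],-0.2]]' 60
```

```text
clock: 12.15
eef_pos: [471.3, -4.8, 11.4]
tcp_rot: [3.14, -0.0, 1.571]
contact_force: [-1.5, 3.0, 6.7]
opening: 0.556
grasp_force: 61.2
```

```bash
python3 -m jog '[[[0,0,0],[0,0,-0.01],-0.2],[[0,0,0],[0,0,-0.03],-0.2],[[0,0,0],[0,0,-0.03],-0.2],[[0,0,0],[0.0267,0.0191,0],-0.2],[[0,0,0],[0.0267,0.0191,0],-0.2],[[0,0,0],[0.0267,0.0191,0],-0.2],[[0,0,0],[0.0267,0.0191,0],-0.2],[[0,0,0],[0.0267,0.0191,0],-0.2],[[0,0,0],[0.0267,0.0191,0],-0.2],[[0,0,0],[0.0267,0.0191,0],-0.2],[[0,0,0],[0.0267,0.0191,0],-0.2]]' && python3 -m jog '[[[0,0,0.1],[0,0,0],-0.2],[[0,0,0],[0,0,0],-0.2],[[0,0,0],[0,0,0.02],-0.2],[[0,0,0],[0,0,0],-0.2],[[0,0,0],[0,0,0],-0.2]]'
```

```text
clock: 13.25
eef_pos: [624.2, 209.7, 81.4]
tcp_rot: [3.141, -0.0, 1.571]
contact_force: [0.7, 0.2, -0.7]
opening: 0.557
grasp_force: 62.3
clock: 13.75
eef_pos: [622.8, 207.8, 60.5]
tcp_rot: [-3.141, 0.001, 1.472]
contact_force: [0.1, -0.4, -0.4]
opening: 0.554
grasp_force: 62.3
```

```bash
python3 -m jog '[[[0,0,0],[0,0,0.02],-0.2],[[0,0,0],[0,0,0.018],-0.2],[[0,0,0],[0,0,0.004],-0.2],[[0,0,0],[0,0,0],-0.2],[[0,0,0],[0,0,0],-0.2]]' && python3 -m jog '[[[0,0,0],[0,0,0.001],-0.2],[[0,0,0],[0,0,0],-0.2]]' && python3 -m jog '[[[0,0,0],[0,0,0.001],-0.2],[[0,0,0],[0,0,0],-0.2]]'
```

```text
clock: 14.25
eef_pos: [624.1, 208.6, 19.4]
tcp_rot: [3.14, -0.001, 1.471]
contact_force: [0.4, -0.6, -1.6]
opening: 0.557
grasp_force: 62.3
clock: 14.45
eef_pos: [623.8, 208.7, 18.0]
tcp_rot: [3.141, -0.0, 1.471]
contact_force: [0.6, -0.1, -0.4]
opening: 0.558
grasp_force: 62.3
clock: 14.65
eef_pos: [623.4, 208.6, 16.4]
tcp_rot: [3.141, -0.0, 1.471]
contact_force: [0.1, -0.1, -1.1]
opening: 0.554
grasp_force: 62.3
```

```bash
python3 -m jog '[[[0,0,0],[0,0,0.001],-0.2],[[0,0,0],[0,0,0],-0.2]]' && python3 -m jog '[[[0,0,0],[0,0,0.0007],-0.2],[[0,0,0],[0,0,0],-0.2]]'
```

```text
clock: 14.85
eef_pos: [623.5, 208.6, 15.5]
tcp_rot: [3.141, -0.0, 1.471]
contact_force: [-0.2, -0.4, 1.3]
opening: 0.556
grasp_force: 62.7
clock: 15.05
eef_pos: [623.5, 208.6, 15.4]
tcp_rot: [3.141, -0.0, 1.471]
contact_force: [-3.0, -0.7, 8.5]
opening: 0.556
grasp_force: 63.3
```

```bash
python3 -m jog '[[[0,0,0],[0,0,-0.001],0.35],[[0,0,0],[0,0,0],0.35],[[0,0,0],[0,0,0],0.35],[[0,0,0],[0,0,0],0.35],[[0,0,0],[0,0,-0.015],0.35],[[0,0,0],[0,0,-0.025],0.35],[[0,0,-0.1],[0,0,-0.03],0.35]]' 60 && python3 -m jog '[[[0,0,0],[-0.0145,-0.0256,0],0.35],[[0,0,0],[-0.0145,-0.0256,0],0.35],[[0,0,0],[-0.0145,-0.0256,0],0.35],[[0,0,0],[-0.0145,-0.0256,0],0.35],[[0,0,0],[-0.0145,-0.0256,0],0.35],[[0,0,0],[-0.0145,-0.0256,0],0.35],[[0,0,0],[0,0,0.03],0.35],[[0,0,0],[0,0,0.025],0.35],[[0,0,0],[0,0,0.015],0.35],[[0,0,0],[0,0,0],0.35],[[0,0,0],[0,0,0],0.35]]'
```

```text
clock: 15.75
eef_pos: [622.8, 208.3, 86.3]
tcp_rot: [-3.14, 0.0, 1.571]
contact_force: [0.5, 0.0, -0.2]
opening: 0.674
grasp_force: 0.0
clock: 16.85
eef_pos: [470.2, 121.6, 16.3]
tcp_rot: [3.141, -0.0, 1.571]
contact_force: [0.6, -0.4, 0.1]
opening: 0.677
grasp_force: 0.0
```

```bash
for i in 1; do python3 -m jog '[[[0,0,0],[0,0,0.006],0.35],[[0,0,0],[0,0,0],0.35]]'; done; python3 -m jog '[[[0,0,0],[0,0,0.003],0.35],[[0,0,0],[0,0,0],0.35]]'; python3 -m jog '[[[0,0,0],[0,0,0.002],0.35],[[0,0,0],[0,0,0],0.35]]'
```

```text
clock: 17.05
eef_pos: [470.2, 121.6, 9.9]
tcp_rot: [3.141, -0.0, 1.571]
contact_force: [-0.3, 0.7, -0.8]
opening: 0.674
grasp_force: 0.0
clock: 17.25
eef_pos: [469.8, 121.5, 6.6]
tcp_rot: [3.142, -0.0, 1.571]
contact_force: [-0.2, 0.7, -0.7]
opening: 0.674
grasp_force: 0.0
clock: 17.45
eef_pos: [469.7, 121.5, 4.4]
tcp_rot: [-3.141, 0.0, 1.571]
contact_force: [0.4, 1.0, -0.4]
opening: 0.678
grasp_force: 0.0
```

```bash
python3 -m jog '[[[0,0,0],[0,0,0.002],0.35],[[0,0,0],[0,0,0],0.35]]'; python3 -m jog '[[[0,0,0],[0,0,0],0.1],[[0,0,0],[0,0,0],0],[[0,0,0],[0,0,0],-0.2],[[0,0,0],[0,0,0],-0.2],[[0,0,0],[0,0,0],-0.2]]' 60
```

```text
clock: 17.65
eef_pos: [469.7, 121.5, 2.4]
tcp_rot: [-3.141, 0.0, 1.571]
contact_force: [-0.1, -0.4, -0.1]
opening: 0.675
grasp_force: 0.0
clock: 18.15
eef_pos: [469.7, 121.6, 3.2]
tcp_rot: [-3.142, -0.0, 1.571]
contact_force: [-3.1, -1.1, 10.3]
opening: 0.484
grasp_force: 59.1
```

```bash
python3 -m jog '[[[0,0,0],[0,0,-0.01],-0.3],[[0,0,0],[0,0,-0.02],-0.3],[[0,0,0],[0,0,0],-0.3],[[0,0,0],[0,0,0],-0.3]]' && python3 -m jog '[[[0,0,0],[0,0,-0.04],-0.3],[[0,0,0],[-0.0171,0.0229,0],-0.3],[[0,0,0],[-0.0171,0.0229,0],-0.3],[[0,0,0],[-0.0171,0.0229,0],-0.3],[[0,0,0],[-0.0171,0.0229,0],-0.3],[[0,0,0],[-0.0171,0.0229,0],-0.3],[[0,0,0],[-0.0171,0.0229,0],-0.3],[[0,0,-0.1],[0,0,0],-0.3],[[0,0,0],[0,0,0],-0.3],[[0,0,0],[0,0,0],-0.3]]'
python3 -c "
from h import *
cv2.imwrite('pics/f.png',cv2.resize(cv2.cvtColor(r.grab_frame('scene'),cv2.COLOR_RGB2BGR)[120:330,190:410],None,fx=2.8,fy=2.8,interpolation=cv2.INTER_CUBIC))"
```

```text
clock: 18.55
eef_pos: [470.2, 121.6, 33.0]
tcp_rot: [3.14, -0.0, 1.571]
contact_force: [-1.1, 0.1, -0.3]
opening: 0.487
grasp_force: 60.8
clock: 19.55
eef_pos: [606.2, 19.0, 71.6]
tcp_rot: [-3.14, -0.0, 1.668]
contact_force: [-0.0, -0.3, -0.0]
opening: 0.482
grasp_force: 61.3
```

View pics/f.png

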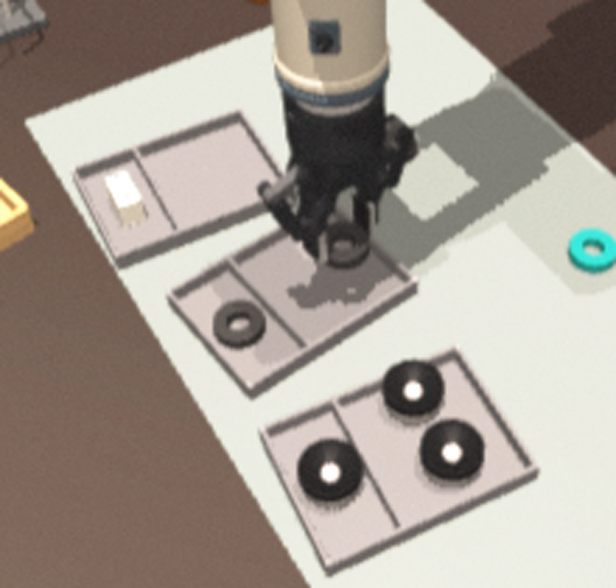

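Both drivers stand flat in their bay, at about (412,388) and (450,450) in the crop. The ring is held level over the rings tray. Lower it.

```bash
python3 -m jog '[[[0,0,0],[0,0,0.025],-0.3],[[0,0,0],[0,0,0.025],-0.3],[[0,0,0],[0,0,0.01],-0.3],[[0,0,0],[0,0,0.002],-0.3],[[0,0,0],[0,0,0],-0.3],[[0,0,0],[0,0,0],-0.3]]' && python3 -m jog '[[[0,0,0],[0,0,0.001],-0.3],[[0,0,0],[0,0,0],-0.3]]' && python3 -m jog '[[[0,0,0],[0,0,0.001],-0.3],[[0,0,0],[0,0,0],-0.3]]'
```

```text
clock: 20.2
eef_pos: [607.9, 19.0, 11.6]
tcp_rot: [3.14, 0.0, 1.671]
contact_force: [0.3, 0.0, 0.4]
opening: 0.485
grasp_force: 61.3
clock: 20.4
eef_pos: [607.6, 18.9, 10.2]
tcp_rot: [3.141, 0.0, 1.671]
contact_force: [0.9, -0.1, -0.5]
opening: 0.482
grasp_force: 61.3
clock: 20.6
eef_pos: [607.2, 18.9, 8.7]
tcp_rot: [3.141, -0.0, 1.671]
contact_force: [0.1, 0.1, -0.9]
opening: 0.484
grasp_force: 61.3
```

```bash
python3 -m jog '[[[0,0,0],[0,0,0.001],-0.3],[[0,0,0],[0,0,0],-0.3]]' && python3 -m jog '[[[0,0,0],[0,0,0.001],-0.3],[[0,0,0],[0,0,0],-0.3]]'
```

```text
clock: 20.8
eef_pos: [607.1, 18.9, 7.4]
tcp_rot: [-3.141, -0.0, 1.671]
contact_force: [0.2, 0.3, -1.4]
opening: 0.485
grasp_force: 61.3
clock: 21.0
eef_pos: [607.2, 18.9, 7.3]
tcp_rot: [-3.141, -0.0, 1.671]
contact_force: [-2.9, 0.0, 8.8]
opening: 0.486
grasp_force: 62.4
```

```bash
python3 -m jog '[[[0,0,0],[0,0,-0.001],0.25],[[0,0,0],[0,0,0],0.25],[[0,0,0],[0,0,0],0.25],[[0,0,0],[0,0,0],0.25],[[0,0,0],[0,0,-0.015],0.25],[[0,0,0],[0,0,-0.025],0.35],[[0,0,0.1],[0,0,-0.03],0.35]]' && python3 -m jog '[[[0,0,0],[-0.0222,-0.0233,0],0.35],[[0,0,0],[-0.0222,-0.0233,0],0.35],[[0,0,0],[-0.0222,-0.0233,0],0.35],[[0,0,0],[-0.0222,-0.0233,0],0.35],[[0,0,0],[-0.0222,-0.0233,0],0.35],[[0,0,0],[-0.0222,-0.0233,0],0.35],[[0,0,0],[0,0,0.03],0.35],[[0,0,0],[0,0,0.02],0.35],[[0,0,0],[0,0,0.012],0.35],[[0,0,0],[0,0,0],0.35],[[0,0,0],[0,0,0],0.35]]'
```

```text
clock: 21.7
eef_pos: [606.5, 18.9, 78.4]
tcp_rot: [-3.14, 0.0, 1.57]
contact_force: [-0.0, -0.6, 0.5]
opening: 0.675
grasp_force: 0.0
clock: 22.8
eef_pos: [467.8, -114.2, 16.1]
tcp_rot: [3.141, 0.0, 1.571]
contact_force: [0.2, 0.6, 0.2]
opening: 0.676
grasp_force: 0.0
```

```bash
python3 -m jog '[[[0,0,0],[0,0,0.008],0.35],[[0,0,0],[0,0,0],0.35]]' && python3 -m jog '[[[0,0,0],[0,0,0.0045],0.35],[[0,0,0],[0,0,0],0.35],[[0,0,0],[0,0,0],0.1],[[0,0,0],[0,0,0],0],[[0,0,0],[0,0,0],-0.3],[[0,0,0],[0,0,0],-0.3],[[0,0,0],[0,0,0],-0.3]]' 60
```

```text
clock: 23.0
eef_pos: [467.5, -114.2, 7.5]
tcp_rot: [3.141, 0.0, 1.571]
contact_force: [-0.2, 0.8, -0.0]
opening: 0.676
grasp_force: 0.0
clock: 23.7
eef_pos: [467.4, -114.3, 3.6]
tcp_rot: [3.142, -0.0, 1.571]
contact_force: [-1.7, 1.9, 8.2]
opening: 0.483
grasp_force: 59.4
```

```bash
python3 -m jog '[[[0,0,0],[0,0,-0.01],-0.3],[[0,0,0],[0,0,-0.03],-0.3],[[0,0,0],[0,0,-0.03],-0.3],[[0,0,0],[0.0144,0.0293,0],-0.3],[[0,0,0],[0.0144,0.0293,0],-0.3],[[0,0,0],[0.0144,0.0293,0],-0.3],[[0,0,0],[0.0144,0.0293,0],-0.3],[[0,0,0],[0.0144,0.0293,0],-0.3],[[0,0,-0.1],[0,0,0],-0.3],[[0,0,0],[0,0,0],-0.3]]' && python3 -m jog '[[[0,0,0],[0,0,0.025],-0.3],[[0,0,0],[0,0,0.025],-0.3],[[0,0,0],[0,0,0.01],-0.3],[[0,0,0],[0,0,0.003],-0.3],[[0,0,0],[0,0,0],-0.3],[[0,0,0],[0,0,0],-0.3]]'
```

```text
clock: 24.7
eef_pos: [614.3, -41.8, 73.3]
tcp_rot: [-3.142, 0.0, 1.673]
contact_force: [-1.3, -0.5, -1.1]
opening: 0.483
grasp_force: 61.2
clock: 25.3
eef_pos: [614.5, -42.4, 11.1]
tcp_rot: [3.14, 0.0, 1.67]
contact_force: [1.1, -0.4, -0.5]
opening: 0.478
grasp_force: 61.1
```

```bash
python3 -m jog '[[[0,0,0],[0,0,0.0025],-0.3],[[0,0,0],[0,0,0],-0.3]]' && python3 -m jog '[[[0,0,0],[0,0,0.001],-0.3],[[0,0,0],[0,0,0],-0.3]]' && python3 -m jog '[[[0,0,0],[0,0,0.0008],-0.3],[[0,0,0],[0,0,0],-0.3]]'
```

```text
clock: 25.5
eef_pos: [614.2, -42.3, 8.0]
tcp_rot: [3.141, 0.0, 1.671]
contact_force: [0.6, -0.3, -0.3]
opening: 0.484
grasp_force: 61.1
clock: 25.7
eef_pos: [614.2, -42.3, 7.7]
tcp_rot: [3.141, 0.0, 1.671]
contact_force: [-2.4, 0.2, 9.5]
opening: 0.482
grasp_force: 62.2
clock: 25.9
eef_pos: [614.2, -42.3, 7.6]
tcp_rot: [3.141, 0.0, 1.671]
contact_force: [-5.0, 0.2, 18.3]
opening: 0.485
grasp_force: 63.1
```

```bash
python3 -m jog '[[[0,0,0],[0,0,-0.0015],0.25],[[0,0,0],[0,0,0],0.25],[[0,0,0],[0,0,0],0.25],[[0,0,0],[0,0,0],0.25],[[0,0,0],[0,0,-0.015],0.25],[[0,0,0],[0,0,-0.03],0.1],[[0,0,0.1],[0,0,-0.04],0.1],[[0,0,0],[0,0,0],0.1]]' && python3 -m jog '[[[0,0,0],[0.029,-0.0164,0],0.1],[[0,0,0],[0.029,-0.0164,0],0.1],[[0,0,0],[0.029,-0.0164,0],0.1],[[0,0,0],[0.029,-0.0164,0],0.1],[[0,0,0],[0.029,-0.0164,0],0.1],[[0,0,0],[0.029,-0.0164,0],0.1],[[0,0,0],[0.029,-0.0164,0],0.1],[[0,0,0],[0.029,-0.0164,0],0.1],[[0,0,0],[0.029,-0.0164,0],0.1],[[0,0,0],[0.029,-0.0164,0],0.1],[[0,0,0],[0,0,0],0.1]]' && python3 -m jog '[[[0,0,-0.13],[0,0,0],0.1],[[0,0,-0.13],[0,0,0],0.1],[[0,0,-0.13],[0,0,0],0.1],[[0,0,-0.13],[0,0,0],0.1],[[0,0,-0.13],[0,0,0],0.1],[[0,0,-0.13],[0,0,0],0.1],[[0,0,-0.13],[0,0,0],0.1],[[0,0,0],[0,0,0],0.1]]'
python3 -c "
from h import *
cv2.imwrite('pics/g.png',cv2.resize(cv2.cvtColor(r.grab_frame('scene'),cv2.COLOR_RGB2BGR)[150:330,290:490],None,fx=3,fy=3,interpolation=cv2.INTER_CUBIC))
print(proj('scene',[[450.5,248,30],[450.5,248,0]])-[290,150])"
```

```text
clock: 26.7
eef_pos: [617.5, -42.5, 98.3]
tcp_rot: [3.133, 0.001, 1.568]
contact_force: [1.1, 0.0, 0.9]
opening: 0.551
grasp_force: 0.0
clock: 27.8
eef_pos: [448.4, 250.3, 92.8]
tcp_rot: [3.142, -0.001, 1.574]
contact_force: [-0.0, -0.5, -0.5]
opening: 0.551
grasp_force: 0.0
clock: 28.6
eef_pos: [450.3, 247.2, 92.6]
tcp_rot: [3.141, 0.0, 2.483]
contact_force: [-0.6, 1.0, -0.1]
opening: 0.552
grasp_force: 0.0
[[133.53063486 106.61457719]
 [131.1896134  113.928493  ]]
```

View pics/g.png

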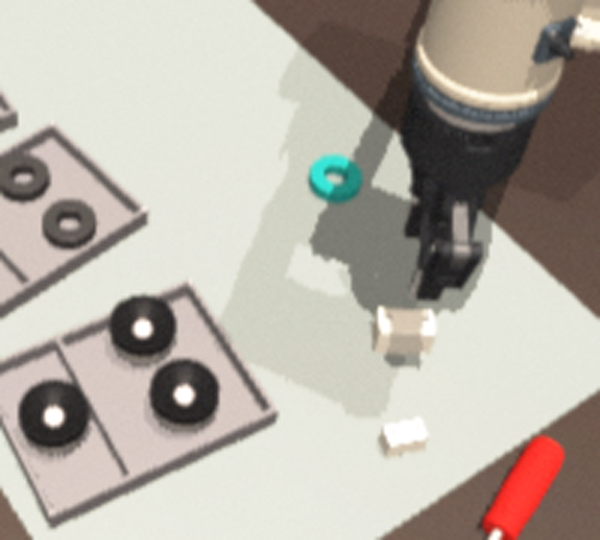

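Both rings and both drivers lie flat in their bays. The capacitor shows at crop pixel (135,108) and its prediction was (133.5,106.6), so the position holds. Descend and grip.

```bash
python3 -m jog '[[[0,0,0],[0,0,0.03],0.1],[[0,0,0],[0,0,0.025],0.1],[[0,0,0],[0,0,0],0.1]]' && python3 -m jog '[[[0,0,0],[0,0,0.015],0.1],[[0,0,0],[0,0,0],0.1]]' && python3 -m jog '[[[0,0,0],[0,0,0.012],0.1],[[0,0,0],[0,0,0],0.1],[[0,0,0],[0,0,0],-0.2],[[0,0,0],[0,0,0],-0.4],[[0,0,0],[0,0,0],-0.9],[[0,0,0],[0,0,0],-0.9],[[0,0,0],[0,0,0],-0.9],[[0,0,0],[0,0,0],-0.9]]' 40
```

```text
clock: 28.95
eef_pos: [448.1, 246.5, 35.0]
tcp_rot: [-3.137, -0.002, 2.477]
contact_force: [-0.2, 0.4, -0.2]
opening: 0.545
grasp_force: 0.0
clock: 29.15
eef_pos: [449.5, 247.3, 22.0]
tcp_rot: [-3.14, -0.001, 2.479]
contact_force: [0.2, 0.3, 0.1]
opening: 0.552
grasp_force: 0.0
clock: 29.95
eef_pos: [450.2, 247.9, 10.9]
tcp_rot: [3.141, 0.0, 2.481]
contact_force: [0.1, -1.1, 5.9]
opening: 0.246
grasp_force: 39.3
```

```bash
python3 -m jog '[[[0,0,0],[0,0,-0.01],-0.9],[[0,0,0],[0,0,-0.03],-0.9],[[0,0,0],[0,0,-0.04],-0.9],[[0,0,0.13],[0,0,0],-0.9],[[0,0,0.13],[0,0,0],-0.9],[[0,0,0.13],[0,0,0],-0.9],[[0,0,0.13],[0,0,0],-0.9],[[0,0,0.13],[0,0,0],-0.9],[[0,0,0.13],[0,0,0],-0.9],[[0,0,0.13],[0,0,0],-0.9],[[0,0,0],[0,0,0],-0.9]]' && python3 -m jog '[[[0,0,0],[-0.0351,0.0154,0],-0.9],[[0,0,0],[-0.0351,0.0154,0],-0.9],[[0,0,0],[-0.0351,0.0154,0],-0.9],[[0,0,0],[-0.0351,0.0154,0],-0.9],[[0,0,0],[-0.0351,0.0154,0],-0.9],[[0,0,0],[-0.0351,0.0154,0],-0.9],[[0,0,0],[-0.0351,0.0154,0],-0.9],[[0,0,0],[-0.0351,0.0154,0],-0.9],[[0,0,0],[-0.0351,0.0154,0],-0.9],[[0,0,0],[-0.0351,0.0154,0],-0.9],[[0,0,0],[-0.0351,0.0154,0],-0.9],[[0,0,0],[-0.0351,0.0154,0],-0.9]]' && python3 -m jog '[[[0,0,0.07],[0,0,0],-0.9],[[0,0,0],[0,0,0],-0.9],[[0,0,0],[0,0,0],-0.9]]'
```

```text
clock: 31.05
eef_pos: [449.9, 247.7, 90.8]
tcp_rot: [3.141, -0.0, 1.569]
contact_force: [0.0, 1.0, -1.6]
opening: 0.247
grasp_force: 38.9
clock: 32.25
eef_pos: [635.1, -175.0, 90.7]
tcp_rot: [3.142, -0.0, 1.575]
contact_force: [0.6, 1.1, -0.7]
opening: 0.248
grasp_force: 38.9
clock: 32.55
eef_pos: [634.2, -173.1, 90.2]
tcp_rot: [-3.141, -0.0, 1.505]
contact_force: [0.4, 0.4, -1.1]
opening: 0.25
grasp_force: 39.0
```

```bash
python3 -m jog '[[[0,0,0],[0,0,0.03],-0.9],[[0,0,0],[0,0,0.025],-0.9],[[0,0,0],[0,0,0.015],-0.9],[[0,0,0],[0,0,0.002],-0.9],[[0,0,0],[0,0,0],-0.9],[[0,0,0],[0,0,0],-0.9]]' && python3 -m jog '[[[0,0,0],[0,0,0.002],-0.9],[[0,0,0],[0,0,0],-0.9]]' && python3 -m jog '[[[0,0,0],[0,0,0.001],-0.9],[[0,0,0],[0,0,0],-0.9]]'
```

```text
clock: 33.15
eef_pos: [635.6, -173.5, 19.5]
tcp_rot: [3.14, 0.0, 1.502]
contact_force: [0.7, 0.2, 0.0]
opening: 0.246
grasp_force: 39.0
clock: 33.35
eef_pos: [635.1, -173.6, 16.9]
tcp_rot: [3.141, 0.0, 1.501]
contact_force: [0.3, -0.4, 0.2]
opening: 0.24
grasp_force: 39.0
clock: 33.55
eef_pos: [634.7, -173.5, 15.3]
tcp_rot: [3.142, -0.0, 1.501]
contact_force: [0.4, 0.5, -0.5]
opening: 0.244
grasp_force: 39.0
```

```bash
python3 -m jog '[[[0,0,0],[0,0,0.0008],-0.9],[[0,0,0],[0,0,0],-0.9]]' && python3 -m jog '[[[0,0,0],[0,0,0.0005],-0.9],[[0,0,0],[0,0,0],-0.9]]'
```

```text
clock: 33.75
eef_pos: [634.8, -173.5, 14.9]
tcp_rot: [3.141, 0.0, 1.501]
contact_force: [-1.6, 0.1, 5.1]
opening: 0.247
grasp_force: 39.5
clock: 33.95
eef_pos: [634.8, -173.6, 14.9]
tcp_rot: [3.141, 0.0, 1.501]
contact_force: [-4.1, 0.6, 9.2]
opening: 0.247
grasp_force: 40.2
```

Floor felt. Release, retreat upward and back, then check.

```bash
python3 -m jog '[[[0,0,0],[0,0,-0.001],-0.1],[[0,0,0],[0,0,0],-0.1],[[0,0,0],[0,0,0],-0.1],[[0,0,0],[0,0,0],-0.1],[[0,0,0],[0,0,-0.015],-0.1],[[0,0,0],[0,0,-0.03],-0.1],[[0,0,0],[0,0,-0.04],-0.1],[[0,0,0],[0,0,-0.04],-0.1],[[0,0,0],[0,0,-0.04],-0.1]]' && python3 -m jog '[[[0,0,0],[0,-0.04,0],-0.1],[[0,0,0],[0,-0.04,0],-0.1],[[0,0,0],[0,-0.04,0],-0.1],[[0,0,0],[-0.03,-0.03,0],-0.1],[[0,0,0],[-0.03,-0.03,0],-0.1],[[0,0,0],[-0.03,0,0],-0.1],[[0,0,0],[-0.03,0,0],-0.1],[[0,0,0],[-0.03,0,0],-0.1],[[0,0,0],[0,0,0],-0.1],[[0,0,0],[0,0,0],-0.1]]'
python3 -c "
from h import *
a=cv2.cvtColor(r.grab_frame('top'),cv2.COLOR_RGB2BGR)[110:270,150:520]
b=cv2.cvtColor(r.grab_frame('scene'),cv2.COLOR_RGB2BGR)[90:330,200:500]
a=cv2.resize(a,(600,259));b=cv2.resize(b,(426,341),interpolation=cv2.INTER_CUBIC)
v=np.zeros((600,600,3),np.uint8);v[:259]=a;v[259:,:426]=b;cv2.imwrite('pics/end.png',v)"
```

```text
clock: 34.85
eef_pos: [634.6, -173.4, 182.7]
tcp_rot: [3.141, 0.0, 1.501]
contact_force: [0.8, -0.4, 0.1]
opening: 0.454
grasp_force: 0.0
clock: 35.85
eef_pos: [444.4, -310.7, 180.6]
tcp_rot: [3.141, -0.0, 1.499]
contact_force: [0.0, 0.7, -0.2]
opening: 0.454
grasp_force: 0.0
```

View pics/end.png

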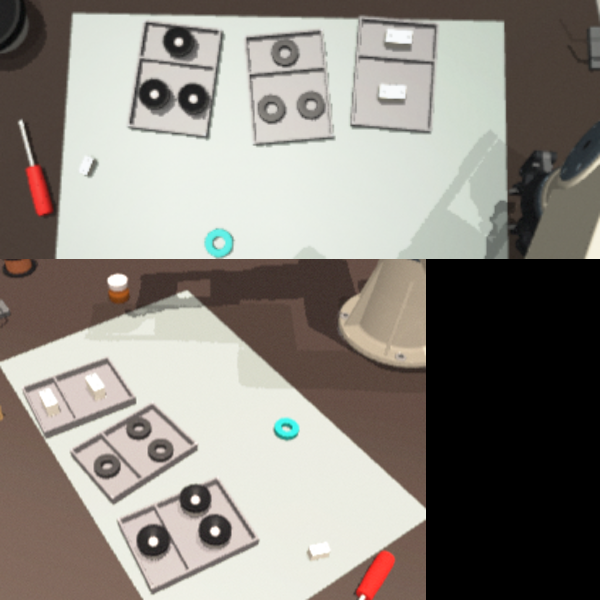

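All five parts stand flat in the right bays: drivers at (155,95) and (193,99), rings at (272,108) and (311,104), capacitor at (392,92). The screwdriver, jar, turquoise ring and small block are untouched, and the gripper is clear.

```bash
python3 -c "
from rig import r
print(r.sign_off())"
```

```text
the job is handed in; nothing more can be done
None
```

All five parts are in the open bays of their matching trays, standing flat in the final pictures, and I handed the job in at about 36 s on the robot clock; sign-off returned no verdict.

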